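# Index the inspection camera over to the LED board

### The arm

A 6-joint arm with a two-finger parallel gripper is mounted at the origin on the work surface. World frame = base frame: x ahead of the robot, y to its left, z up, the work surface at z = 0. Lengths are in m, angles in rad, forces in N, time in s.
With the tool pointing down it reaches from about 0.225 to 0.875 m from the base axis. Payload 3.4 kg.
Tool frame: the origin (TCP) lies between the finger pads; the fingertips stand 25 mm ahead of it and the grasp point (between the pads) lies 6 mm ahead of it (manip.tips_ahead is the distance from the TCP to the fingertips, in m); z points along the fingers, x is the direction in which the jaws open and shut, and the axes are right-handed (so a half turn about z gives the same grasp; the last joint's range is limited). The gripper opens to 85 mm and grips with 20 to 120 N. Pads are 22 mm wide; open, the fingers measure 114 mm over their backs; the gripper's body (76 mm by 85 mm) begins 54 mm behind the grasp point. The pads swing forward as they close: fully open they stand 13 mm farther back than shut.
Start: joints at [-1.427, 0.276, 1.505, -0, 1.361, -0.121], TCP at [0.15, -0.555, 0.256] pointing down, gripper open.
Joint ranges: [-2.89, 2.89], [-0.75, 2.08], [0.22, 2.7], [-1.18, 4.32], [0.11, 2.71], [-2.7, 2.7]. Speed limits (rad/s): [2.57, 2.57, 3.14, 3.14, 3.14, 3.14].

### API

Orientations are given as a unit quaternion [w, x, y, z].
In Python, from rig import manip gives the robot as it stands. The module is installed in compiled form; this text tells all that it offers.
- The arm moves only by the tool send_rows, never from a script. Its argument "plan" is a list of rows, each an object with "linear": the shift along the tool's x, y, z in m, a list of three; "delta_rot": the turn, a rotation vector about the tool's x, y, z in degrees, a list of three; "fingers": the finger opening in m, from 0 to 0.0854. A call has 1 to 12 rows; each row shifts and turns the pose as measured when the row begins, along the tool's axes as they then stand; what a row does not reach is not made up. A row lasts 1/12 s, in which the tool goes at most 41.7 mm and 7.16 degrees, less where a joint would pass 70% of its speed; a pose out of reach is approached as far as the arm can. A call with a gripper value outside its range is refused whole. The fingers move at their own pace and stop on an object; "force" is the grip in N (left out, the last holds). Time passes only in rows, so rows that do not move let the fingers close. It gives the time, the measured TCP pose, the force and the opening at its end, in the units of the state.
- manip.get_state(): the state, without advancing time (a new reading comes with each control period).
- manip.get_image(name): name is "side" or "top"; returns the picture (384x512x3 uint8, red, green, blue); there is no depth.
- manip.camera_info(name): a dict with "K" (3x3 intrinsics, pixels), "dist" ([k1, k2, p1, p2, k3] as OpenCV has them; the pictures are not rectified), "rvec" (rotation vector, rad) and "tvec" (3), from world to camera coordinates, as OpenCV has them. Camera axes: x right, y down, z forward; pixel columns grow to the right and rows downward; lengths in m; the calibration is good to about 2 mm. A picture is of the moment at which its call begins. camera_info takes no time and is no camera call.
- manip.sign_off(): hands the job in, once; it reports no verdict.
Trained networks look in the newest picture that a camera, given by its name, has taken for a name from the list of things; names that differ only in an ending like _2 or _b are one class to them, and where a whole thing is asked for, a point or a joint stands for the part that bears it (a point fixed in the world has none). Each returns a list of dicts, best first, with "p" (0 to 1); they miss things now and then, are a little off and sometimes report something else, mostly with a low value. They report only what shows in the picture. A call takes as long as a camera call. They do not tell look-alikes from the thing itself.
- manip.find_in(thing, camera): "extent" ([left, top, right, bottom] in pixels, round what is visible of it).
- manip.masks_of(thing, camera): "pixels" (384x512 bool, what is visible of it) and "extent" ([left, top, right, bottom] in pixels, round what is visible of it).
The state is a dict: "clock": time; "qpos": joint angles; "qd": joint speeds; "effort": joint torques, N m; "position": TCP position; "ee_rot": TCP orientation; "contact_force": force on the tool from outside, world axes, zero at the start; "moment": the same for the moment, N m; "width": finger opening in m.
Only numpy, scipy, OpenCV 4.12 (cv2) and the standard library are available. Lean on these libraries where they do the work, as an engineer would, in place of code of your own. Each camera call takes 0.05 s, during which the arm holds its last target. There are 200 camera calls.

### The job

The inspection camera is pinned over the empty middle pocket of its stand. Hook a fingertip under the pull ring of the spring index pin, lift the pin out of its hole, swing the camera arm one hole over to the side where the round board with the LEDs and connector lies (not the bare disc), and let the pin drop fully home so the arm is locked there. Do not pinch the ring or haul on it hard, touch the camera, or disturb the boards and the things beside the stand.

Things in the scene. Friction and masses are not known exactly. Their poses are not given: they have to be found in the camera images.
- stand: Fixed inspection stand, turned up to 0.3 rad. Origin on the arm's vertical pivot axis at bench height, z up; x runs from the pivot along the stand's middle to camera and boards, y to the left of that. Grey base plate 12 mm thick (x -60 to 315, y -145 to 145 mm). Three round pockets, rims 71 mm wide and 4 mm high, 260 mm from the pivot at -20, 0, 20 degrees; the middle one is empty
- index_plate (a point): Mouth of the middle index hole, 140 mm from the pivot on the stand's x axis, 70 mm above the bench. The fixed aluminium index plate is a 100 degree sector of 165 mm radius about the pivot, 12 mm thick, top at this height, with five 10 mm holes 140 mm from the pivot at -40, -20, 0, 20, 40 degrees (20 degrees = 0.349 rad apart, positive to the left)
- camera_arm (a joint): Swing of the dark steel camera arm about the pivot, rad, positive counter-clockwise from above; 0 = middle hole, 0.349 = next hole to the left, -0.349 = to the right. A bar 32 mm wide, top 87 mm above the bench, along the stand's x at 0. Friction (about 1 N at the ring) keeps it where it is left when the pin is out; with the pin in a hole it has only about 0.007 rad of play
- index_pin (a joint): Lift of the spring index pin, m: 0 = home in a hole, 0.012 = round nose just clear of the plate, 0.024 = hard stop. 8 mm pin in the arm, 140 mm from the pivot, moves only straight up and down. Spring pushes down about 6 N home, 10 N at 15 mm. Let go within about 2 mm of a hole it drops in; farther off it rests on the plate and drops in when the arm is swung over a hole
- ring_bar (a point): Middle of the underside of the pull ring's top bar, 150 mm above the bench with the pin home; moves with the pin. Rigid upright steel D of 5 mm round bar on the pin's head, its plane square to the arm, so a finger tilted about 45 degrees goes 10 to 15 mm through it along the arm. Opening 43 wide, 33 high, flat top 36 mm; plunger housing (18 mm) ends 45 mm below this point
- pivot (a point): Top of the pivot screw of the camera arm, on the pivot axis, 103 mm above the bench
- lens (a point): Centre of the underside of the inspection camera (ring light 54 mm diameter) at the end of the arm, 260 mm from the pivot, 60 mm above the bench. The camera is 56 mm wide at its clamp and reaches 170 mm above the bench; it must not be touched
- led_board: Round white board 60 mm in diameter, 3 mm thick, with eight small square LEDs in a circle and a black connector block in the middle (top 10 mm above its underside). Loose in the left or the right pocket. Origin at the centre of its underside
- bare_disc: Plain white disc, 60 mm in diameter, 3 mm thick, with no parts on it, loose in the opposite pocket. Origin at the centre of its underside
- flux_jar: Closed jar 48 mm in diameter, 50 mm tall, standing beside the stand; leave alone. Origin at the centre of its underside
- solder_reel: Reel 60 mm in diameter, 40 mm tall, standing beside the stand; leave alone. Origin at the centre of its underside
- screwdriver: Small screwdriver, 160 mm long, lying beside the stand; leave alone
- parts_tray: Open tray 110 x 80 x 35 mm beside the stand; leave alone. Origin at the centre of its underside
Not all that is in view belongs to the job. Of the things that look like the led_board, the largest one is meant.

How it is judged:
By the outcome, as a careful person would: the job done as asked, in the order asked, and still so for the second after the job is handed in, with the robot touching nothing.
It also fails if it takes over 38 s, if anything falls off the work surface, if the arm or the gripper's body presses on something with over 40 N, if the wrist force passes 120 N, or if a joint passes its speed limit or range.

## Working session

There is one attempt and no reset: what is moved stays moved. The work goes in short steps, Python scripts to look and compute and a tool call to move; the robot and the scene stay as the last step left them, time stands still between calls to the robot, and variables do not carry over. Pictures are saved under pics/ and viewed, about 8 in all and at most 12, crops included, and the job is handed in when it is done.

Besides the shell and the picture viewer there is one more tool, called after "Call:" by a JSON object that holds its "api" and its "payload". send_rows: Moves the arm, as the interface text tells. Its arguments: {"type":"object","properties":{"plan":{"type":"array","items":{"type":"object","properties":{"linear":{"type":"array","items":{"type":"number"}},"delta_rot":{"type":"array","items":{"type":"number"}},"fingers":{"type":"number"}}}},"force":{"type":"number"}},"required":["plan"]}

```bash
mkdir -p pics; python3 - <<'E'
from rig import manip
import cv2,numpy as np
for n in("top","side"):
    im=manip.get_image(n); cv2.imwrite(f"pics/{n}0.png",im[:,:,::-1])
    c=manip.camera_info(n); print(n,{k:np.round(v,4).tolist() for k,v in c.items()})
    for t in("led_board","bare_disc","pivot","lens","ring_bar","index_plate","stand"):
        print(t,[(round(d['p'],2),np.round(d['extent']).tolist()) for d in manip.find_in(t,n)][:4])
s=manip.get_state();print(s, manip.tips_ahead)
E
```

```text
top {'K': [[362.1089, 0.0, 260.6661], [0.0, 362.1089, 192.0921], [0.0, 0.0, 1.0]], 'dist': [-0.0157, 0.0, 0.0, 0.0, 0.0], 'rvec': [2.1344, -2.1417, 0.1237], 'tvec': [0.0478, 0.5902, 0.8502]}
led_board [(0.9, [218.0, 176.0, 242.0, 201.0]), (0.68, [228.0, 132.0, 245.0, 149.0]), (0.55, [207.0, 119.0, 219.0, 131.0])]
bare_disc [(0.66, [288.0, 176.0, 313.0, 199.0])]
pivot [(0.69, [257.0, 161.0, 278.0, 305.0])]
lens [(0.61, [254.0, 163.0, 276.0, 188.0])]
ring_bar [(0.62, [260.0, 226.0, 269.0, 225.0])]
index_plate [(0.97, [207.0, 161.0, 327.0, 311.0]), (0.35, [352.0, 232.0, 392.0, 294.0])]
stand [(0.57, [205.0, 160.0, 323.0, 307.0])]
side {'K': [[420.5288, 0.0, 253.5211], [0.0, 420.5288, 192.322], [0.0, 0.0, 1.0]], 'dist': [0.0141, 0.0, 0.0, 0.0, 0.0], 'rvec': [0.2404, -2.6938, 1.4351], 'tvec': [0.5782, 0.1419, 0.9764]}
led_board [(0.66, [174.0, 242.0, 192.0, 254.0]), (0.61, [226.0, 240.0, 252.0, 264.0]), (0.5, [149.0, 256.0, 168.0, 272.0])]
bare_disc []
pivot [(0.8, [221.0, 171.0, 364.0, 223.0]), (0.64, [200.0, 175.0, 372.0, 292.0])]
lens [(0.61, [222.0, 174.0, 251.0, 217.0])]
ring_bar [(0.58, [288.0, 183.0, 291.0, 202.0])]
index_plate [(0.89, [202.0, 168.0, 373.0, 293.0])]
stand [(0.73, [200.0, 172.0, 374.0, 291.0])]
{'clock': 0.8, 'qpos': array([-1.42698377e+00,  2.75870110e-01,  1.50487028e+00,  1.38494528e-05,
        1.36071604e+00, -1.20993738e-01]), 'qd': array([-1.02347943e-03, -3.65207143e-04, -1.62244980e-04,  9.33081539e-06,
        1.22920242e-03,  1.92556789e-03]), 'effort': array([ 1.55976752e-03, -4.16582322e+01, -2.46083486e+01, -3.20448698e-04,
       -1.81833258e-05, -1.92095939e-05]), 'position': array([ 0.15049834, -0.55499295,  0.25635694]), 'ee_rot': array([ 4.27652823e-05,  7.94266810e-01, -6.07569115e-01,  5.34414890e-05]), 'contact_force': array([-0.4339684 , -0.46279   ,  0.16926292]), 'moment': array([0.05304325, 0.00076928, 0.04584019]), 'width': 0.08526524408131145} 0.025
```

```bash
python3 - <<'E'
import cv2,numpy as np
a=cv2.imread("pics/top0.png");b=cv2.imread("pics/side0.png")
cv2.imwrite("pics/t1.png",cv2.resize(a[110:320,170:440],None,fx=2.9,fy=2.9,interpolation=3)[:600])
cv2.imwrite("pics/s1.png",cv2.resize(b[140:320,140:400],None,fx=3,fy=3,interpolation=3))
E
```

```text
(no output)
```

View pics/t1.png

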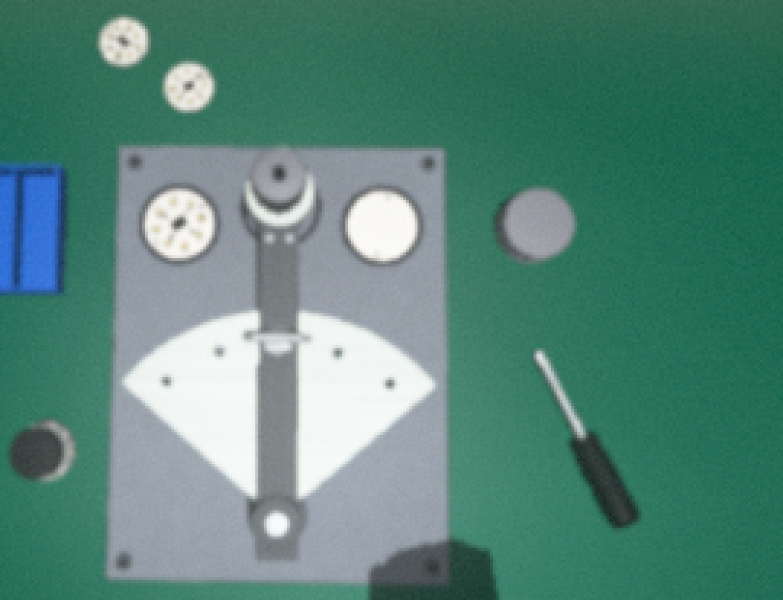

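View pics/s1.png

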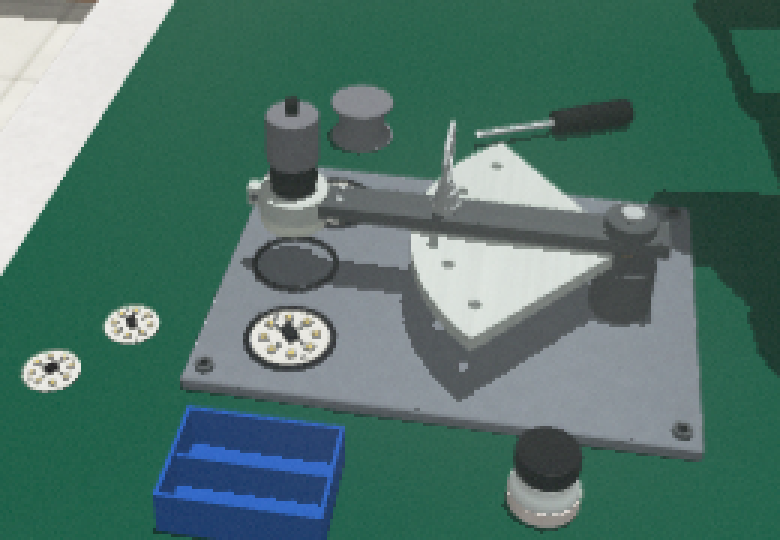

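The LED-type boards are at top-crop (178,224), in the left pocket, and at (124,41) and (189,87), both loose on the bench and smaller. The one in the left pocket is the largest and it sits in the stand, so the swing is to the left (+0.349). The bare disc is at (382,226). Next I fit the stand pose from both views.

```bash
cat > h.py <<'E'
from rig import manip
import cv2,numpy as np
from scipy.optimize import least_squares
from scipy.spatial.transform import Rotation as R
def proj(n,P):
    c=manip.camera_info(n)
    return cv2.projectPoints(np.array(P,float).reshape(-1,1,3),np.array(c['rvec'],float),np.array(c['tvec'],float),np.array(c['K'],float),np.array(c['dist'],float))[0][:,0]
def w(s,P):  # stand->world
    P=np.array(P,float).reshape(-1,3);c,q=np.cos(s[2]),np.sin(s[2])
    return np.c_[s[0]+c*P[:,0]-q*P[:,1],s[1]+q*P[:,0]+c*P[:,1],P[:,2]]
def pol(r,d,z): return [r*np.cos(np.radians(d)),r*np.sin(np.radians(d)),z]
E
python3 - <<'E'
from h import *
T=[((166,381),pol(.14,40,.07)),((219,352),pol(.14,20,.07)),((337,352),pol(.14,-20,.07)),((390,384),pol(.14,-40,.07)),
((178,224),pol(.26,20,.015)),((382,226),pol(.26,-20,.015)),((276,523),[0,0,.103]),((120,148),[.315,.145,.012]),((444,149),[.315,-.145,.012]),((447,580),[-.06,-.145,.012]),((107,578),[-.06,.145,.012])]
S=[((474,304),pol(.14,40,.07)),((447,264),pol(.14,20,.07)),((496,166),pol(.14,-40,.07)),((290,338),pol(.26,20,.015)),((294,263),pol(.26,0,.015)),((633,211),[0,0,.103])]
uT=np.array([((a+.5)/2.9-.5+170,(b+.5)/2.9-.5+110) for (a,b),_ in T]);uS=np.array([((a+.5)/3-.5+140,(b+.5)/3-.5+140) for (a,b),_ in S])
f=lambda s:np.r_[(proj("top",w(s,[p for _,p in T]))-uT).ravel(),(proj("side",w(s,[p for _,p in S]))-uS).ravel()]
r=least_squares(f,[.4,0,0],loss="soft_l1");print(r.x);print(np.round(r.fun if 0 else f(r.x).reshape(-1,2),1).tolist())
print("ring",w(r.x,[.14,0,.15]), proj("top",w(r.x,[[.14,0,.1525]])),proj("side",w(r.x,[[.14,0,.1525]])))
E
```

```text
[ 0.36176512  0.03543469 -0.0118181 ]
[[0.1, 0.3], [-0.0, 0.1], [0.0, 0.4], [-0.2, 0.0], [0.2, 0.3], [-0.2, 0.0], [0.0, 0.6], [-0.7, -0.5], [0.0, -0.3], [1.0, 2.2], [-0.7, 1.1], [-0.4, 0.1], [-0.3, -0.1], [-0.4, -0.2], [-0.7, -0.6], [-0.3, -0.5], [-0.6, -0.0]]
ring [[0.50175534 0.03378019 0.15      ]] [[265.11910553 226.08403575]] [[288.94488568 184.86374357]]
```

Call:
{"api": "send_rows", "payload": {"plan": [{"linear":[-0.029,-0.025,-0.003],"delta_rot":[0,0,0],"fingers":0},{"linear":[-0.029,-0.025,-0.003],"delta_rot":[0,0,0],"fingers":0},{"linear":[-0.029,-0.025,-0.003],"delta_rot":[0,0,0],"fingers":0},{"linear":[-0.029,-0.025,0],"delta_rot":[0,0,0],"fingers":0},{"linear":[-0.029,-0.025,0],"delta_rot":[0,0,0],"fingers":0},{"linear":[-0.029,-0.025,0],"delta_rot":[0,0,0],"fingers":0},{"linear":[-0.029,-0.025,0],"delta_rot":[0,0,0],"fingers":0},{"linear":[-0.029,-0.025,0],"delta_rot":[0,0,0],"fingers":0},{"linear":[-0.029,-0.025,0],"delta_rot":[0,0,0],"fingers":0},{"linear":[-0.029,-0.025,0],"delta_rot":[0,0,0],"fingers":0},{"linear":[-0.029,-0.025,0],"delta_rot":[0,0,0],"fingers":0},{"linear":[-0.029,-0.025,0],"delta_rot":[0,0,0],"fingers":0}], "force": 20}}

```text
clock: 1.8
position: [0.3544, -0.133, 0.2635]
ee_rot: [0.002, 0.789, -0.614, 0.005]
contact_force: [1.5, -1.6, -0.4]
width: 0.0001
```

```bash
cat >> h.py <<'E'
S0=np.array([.36177,.03543,-.01182])
def goal(phi,back=0.,dz=0.):
    """TCP goal: hook pose at arm swing phi, 'back' m toward the pivot, dz up"""
    a=S0[2]+phi;u=np.array([np.cos(a),np.sin(a),0]);k=np.sqrt(.5)
    p=np.r_[S0[:2],0]+u*(.14+.003-.025*k-back);p[2]=.127+.025*k+dz
    x=np.array([np.sin(a),-np.cos(a),0]);z=k*(u-[0,0,1]);return p,np.c_[x,np.cross(z,x),z]
def step(phi,back=0.,dz=0.):
    s=manip.get_state();q=s['ee_rot'];M=R.from_quat([q[1],q[2],q[3],q[0]]).as_matrix()
    p,G=goal(phi,back,dz)
    print("t",round(s['clock'],2),"pos",np.round(s['position'],4),"F",np.round(s['contact_force'],1),"w",round(s['width'],4))
    d=p-s['position'];print("goal",np.round(p,4),"dworld",np.round(d,4),"dtool",np.round(M.T@d,4),"drot_deg",np.round(np.degrees(R.from_matrix(M.T@G).as_rotvec()),2))
E
python3 -c "
from h import *
step(0,.055,.1)"
```

```text
t 1.8 pos [ 0.3544 -0.133   0.2635] F [ 1.5 -1.6 -0.4] w 0.0001
goal [0.4321 0.0346 0.2447] dworld [ 0.0777  0.1676 -0.0188] dtool [-0.1436 -0.1164  0.0177] drot_deg [44.51  5.32 14.32]
```

Call:
{"api": "send_rows", "payload": {"plan": [{"linear":[-0.028,-0.023,0.003],"delta_rot":[0,0,0],"fingers":0},{"linear":[-0.028,-0.023,0.003],"delta_rot":[0,0,0],"fingers":0},{"linear":[-0.028,-0.023,0.003],"delta_rot":[0,0,0],"fingers":0},{"linear":[-0.028,-0.023,0.003],"delta_rot":[0,0,0],"fingers":0},{"linear":[-0.028,-0.023,0.003],"delta_rot":[5.6,0.7,1.8],"fingers":0},{"linear":[0,0,0],"delta_rot":[5.6,0.7,1.8],"fingers":0},{"linear":[0,0,0],"delta_rot":[5.6,0.7,1.8],"fingers":0},{"linear":[0,0,0],"delta_rot":[5.6,0.7,1.8],"fingers":0},{"linear":[0,0,0],"delta_rot":[5.6,0.7,1.8],"fingers":0},{"linear":[0,0,0],"delta_rot":[5.6,0.7,1.8],"fingers":0},{"linear":[0,0,0],"delta_rot":[5.6,0.7,1.8],"fingers":0},{"linear":[0,0,0],"delta_rot":[5.6,0.7,1.8],"fingers":0}]}}

```text
clock: 2.8
position: [0.4432, 0.0491, 0.2552]
ee_rot: [0.289, -0.641, 0.649, -0.291]
contact_force: [1.5, 3.0, -0.3]
width: -0.0001
```

```bash
python3 -c "
from h import *
step(0,.055,.02)"
```

```text
t 2.8 pos [0.4432 0.0491 0.2552] F [ 1.5  3.  -0.3] w -0.0001
goal [0.4321 0.0346 0.1647] dworld [-0.0111 -0.0145 -0.0905] dtool [0.0148 0.0749 0.0519] drot_deg [-3.38  0.16 -0.02]
```

Call:
{"api": "send_rows", "payload": {"plan": [{"linear":[0.0025,0.0125,0.0087],"delta_rot":[-0.5,0,0],"fingers":0},{"linear":[0.0025,0.0125,0.0087],"delta_rot":[-0.5,0,0],"fingers":0},{"linear":[0.0025,0.0125,0.0087],"delta_rot":[-0.5,0,0],"fingers":0},{"linear":[0.0025,0.0125,0.0087],"delta_rot":[-0.5,0,0],"fingers":0},{"linear":[0.0025,0.0125,0.0087],"delta_rot":[-0.5,0,0],"fingers":0},{"linear":[0.0025,0.0125,0.0087],"delta_rot":[-0.5,0,0],"fingers":0},{"linear":[0,0,0],"delta_rot":[0,0,0],"fingers":0},{"linear":[0,0,0],"delta_rot":[0,0,0],"fingers":0}]}}

```text
clock: 3.47
position: [0.4311, 0.0445, 0.1975]
ee_rot: [0.283, -0.647, 0.652, -0.277]
contact_force: [-0.2, 0.4, -0.6]
width: 0.0003
```

```bash
python3 - <<'E'
from h import *
step(0,.03,0)
s=manip.get_state();q=s['ee_rot'];M=R.from_quat([q[1],q[2],q[3],q[0]]).as_matrix()
t=[s['position']+M@np.array([0,y,.025]) for y in(-.011,0,.011)]
im=manip.get_image("side")[:,:,::-1].copy();b=cv2.resize(im[140:240,220:370],None,fx=5,fy=5,interpolation=3)
pts=proj("side",t+list(w(S0,[[.14,0,.15]])))
for p in pts: cv2.circle(b,tuple(int(v) for v in (p-[220,140])*5+2),3,(0,0,255),-1)
cv2.imwrite("pics/s2.png",b)
im=manip.get_image("top")[:,:,::-1].copy();b2=cv2.resize(im[170:270,205:325],None,fx=5,fy=5,interpolation=3);cv2.imwrite("pics/t2.png",b2)
E
```

```text
t 3.47 pos [0.4311 0.0445 0.1975] F [-0.2  0.4 -0.6] w 0.0003
goal [0.4571 0.0343 0.1447] dworld [ 0.026  -0.0102 -0.0528] dtool [0.0107 0.0204 0.0551] drot_deg [-1.61  0.77 -0.14]
```

View pics/s2.png

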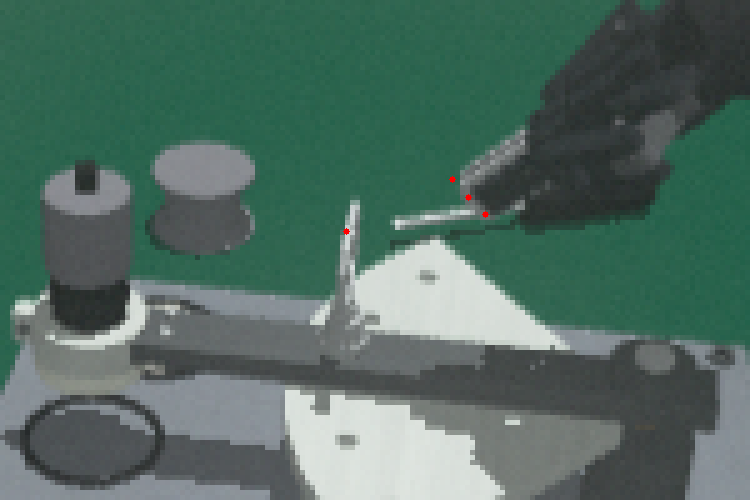

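The side view shows the closed fingertips at crop (470,190), level with the ring and behind it, and the ring spans (353,200) to (340,330). Quick projection check of the ring bar and tip before entering.

```bash
python3 - <<'E'
from h import *
P=[[.14,y,z] for y,z in((.0,.1525),(.018,.1525),(-.018,.1525),(-.0215,.13),(.0215,.13),(0,.105))]
print(np.round((proj("side",w(S0,P))-[220,140])*5+2).tolist());print(np.round((proj("top",w(S0,P))-[205,170])*5+2).tolist())
for n in ("side","top"):
  for m in manip.masks_of("ring_bar",n)[:1]: print(n,m['p'],m['extent'],m['pixels'].sum())
E
```

```text
[[347.0, 226.0], [342.0, 248.0], [351.0, 205.0], [350.0, 242.0], [338.0, 295.0], [341.0, 313.0]]
[[303.0, 282.0], [260.0, 282.0], [345.0, 283.0], [352.0, 285.0], [254.0, 284.0], [304.0, 287.0]]
top 0.51 [252.0, 225.8, 275.0, 228.5] 76
```

View pics/t2.png

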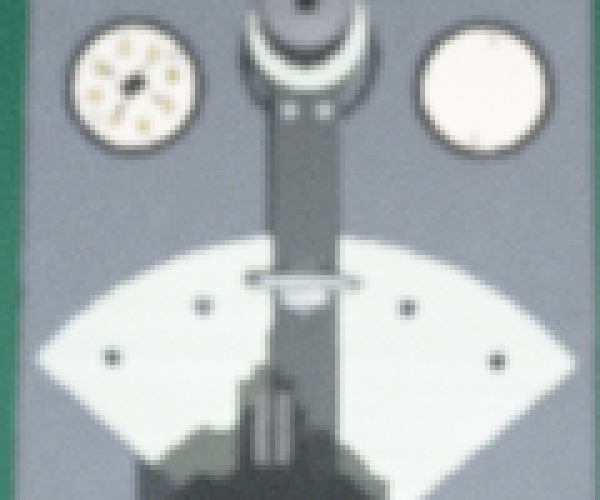

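Call:
{"api": "send_rows", "payload": {"plan": [{"linear":[0.002,0.004,0.01],"delta_rot":[-0.3,0.1,0],"fingers":0},{"linear":[0.002,0.004,0.01],"delta_rot":[-0.3,0.1,0],"fingers":0},{"linear":[0.002,0.004,0.01],"delta_rot":[-0.3,0.1,0],"fingers":0},{"linear":[0.002,0.004,0.01],"delta_rot":[-0.3,0.1,0],"fingers":0},{"linear":[0.002,0.004,0.01],"delta_rot":[-0.3,0.1,0],"fingers":0},{"linear":[0.002,0.004,0.01],"delta_rot":[-0.3,0.1,0],"fingers":0},{"linear":[0,0,0],"delta_rot":[0,0,0],"fingers":0}]}}

```text
clock: 4.25
position: [0.4529, 0.0379, 0.1582]
ee_rot: [0.276, -0.65, 0.653, -0.273]
contact_force: [0.5, -0.3, -0.5]
width: -0.0002
```

```bash
python3 -c "
from h import *
step(0,.03,0)"
```

```text
t 4.25 pos [0.4529 0.0379 0.1582] F [ 0.5 -0.3 -0.5] w -0.0002
goal [0.4571 0.0343 0.1447] dworld [ 0.0042 -0.0036 -0.0135] dtool [0.0037 0.0068 0.0125] drot_deg [-0.71  0.6   0.22]
```

Call:
{"api": "send_rows", "payload": {"plan": [{"linear":[0.0016,0.003,0.0055],"delta_rot":[-0.3,0.25,0.1],"fingers":0},{"linear":[0.0016,0.003,0.0055],"delta_rot":[-0.3,0.25,0.1],"fingers":0},{"linear":[0.0016,0.003,0.0055],"delta_rot":[-0.3,0.25,0.1],"fingers":0},{"linear":[0,0,0],"delta_rot":[0,0,0],"fingers":0}]}}

```text
clock: 4.58
position: [0.4594, 0.034, 0.1415]
ee_rot: [0.268, -0.649, 0.658, -0.272]
contact_force: [0.8, 0.3, 0.3]
width: 0.0002
```

```bash
python3 -c "
from h import *
step(0,0,0)"
```

```text
t 4.58 pos [0.4594 0.034  0.1415] F [0.8 0.3 0.3] w 0.0002
goal [0.4871 0.0339 0.1447] dworld [ 0.0277 -0.      0.0032] dtool [-0.0003 -0.0219  0.0173] drot_deg [ 0.09 -0.03 -0.07]
```

Call:
{"api": "send_rows", "payload": {"plan": [{"linear":[0,-0.0048,0.0038],"delta_rot":[0,0,0],"fingers":0},{"linear":[0,-0.0048,0.0038],"delta_rot":[0,0,0],"fingers":0},{"linear":[0,-0.0048,0.0038],"delta_rot":[0,0,0],"fingers":0},{"linear":[0,-0.0048,0.0038],"delta_rot":[0,0,0],"fingers":0},{"linear":[0,0,0],"delta_rot":[0,0,0],"fingers":0}]}}

```text
clock: 5.0
position: [0.487, 0.0345, 0.1476]
ee_rot: [0.271, -0.649, 0.656, -0.273]
contact_force: [-1.4, -0.5, 0.0]
width: -0.0002
```

```bash
python3 - <<'E'
from h import *
step(0,0,0)
im=manip.get_image("side")[:,:,::-1].copy();b=cv2.resize(im[150:230,250:350],None,fx=7,fy=7,interpolation=3)
cv2.imwrite("pics/s3.png",b)
E
```

```text
t 5.0 pos [0.487  0.0345 0.1476] F [-1.4 -0.5  0. ] w -0.0002
goal [0.4871 0.0339 0.1447] dworld [ 0.0001 -0.0006 -0.0029] dtool [0.0006 0.002  0.0021] drot_deg [-0.2   0.08  0.03]
```

View pics/s3.png

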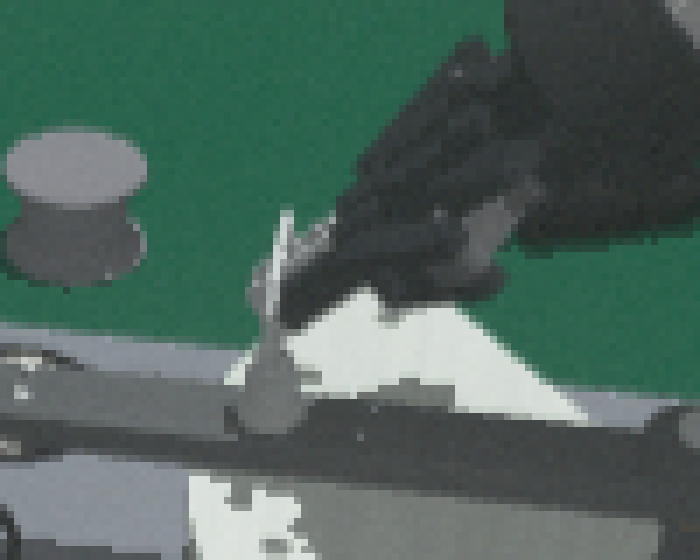

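The tip is through the ring by about 8 mm: it shows left of the ring at crop (255,285), with the ring line at x≈278. I'll go 3 mm deeper, then lift.

Call:
{"api": "send_rows", "payload": {"plan": [{"linear":[0,-0.0015,0.0015],"delta_rot":[0,0,0],"fingers":0},{"linear":[0,-0.0015,0.0015],"delta_rot":[0,0,0],"fingers":0},{"linear":[0,-0.002,-0.002],"delta_rot":[0,0,0],"fingers":0},{"linear":[0,-0.002,-0.002],"delta_rot":[0,0,0],"fingers":0},{"linear":[0,-0.002,-0.002],"delta_rot":[0,0,0],"fingers":0},{"linear":[0,0,0],"delta_rot":[0,0,0],"fingers":0}]}}

```text
clock: 5.55
position: [0.4846, 0.0342, 0.15]
ee_rot: [0.264, -0.651, 0.659, -0.268]
contact_force: [-0.2, 0.4, 0.4]
width: -0.0002
```

```bash
python3 -c "
from h import *
step(0,-.003,.02)"
```

```text
t 5.55 pos [0.4846 0.0342 0.15  ] F [-0.2  0.4  0.4] w -0.0002
goal [0.4901 0.0339 0.1647] dworld [ 0.0055 -0.0003  0.0146] dtool [ 0.0003 -0.0142 -0.0066] drot_deg [ 0.82 -0.05  0.01]
```

Call:
{"api": "send_rows", "payload": {"plan": [{"linear":[0,-0.002,0.002],"delta_rot":[0.3,0,0],"fingers":0},{"linear":[0,-0.002,0.002],"delta_rot":[0.3,0,0],"fingers":0},{"linear":[0,-0.002,0.002],"delta_rot":[0,0,0],"fingers":0},{"linear":[0,0,0],"delta_rot":[0,0,0],"fingers":0}]}}

```text
clock: 5.88
position: [0.4885, 0.034, 0.1462]
ee_rot: [0.264, -0.651, 0.659, -0.269]
contact_force: [-0.2, 0.7, 0.5]
width: -0.0002
```

```bash
python3 -c "
from h import *
step(0,-.003,.02)"
```

```text
t 5.88 pos [0.4885 0.034  0.1462] F [-0.2  0.7  0.5] w -0.0002
goal [0.4901 0.0339 0.1647] dworld [ 0.0016 -0.0001  0.0185] dtool [ 0.0001 -0.014  -0.0121] drot_deg [ 0.78 -0.13  0.02]
```

Call:
{"api": "send_rows", "payload": {"plan": [{"linear":[0,-0.0035,-0.003],"delta_rot":[0.2,0,0],"fingers":0},{"linear":[0,-0.0035,-0.003],"delta_rot":[0.2,0,0],"fingers":0},{"linear":[0,-0.0035,-0.003],"delta_rot":[0.2,0,0],"fingers":0}]}}

```text
clock: 6.13
position: [0.4847, 0.0332, 0.1541]
ee_rot: [0.261, -0.651, 0.661, -0.267]
contact_force: [-0.5, 0.9, -7.0]
width: -0.0
```

```bash
python3 -c "
from h import *
step(0,-.003,.02)"
```

```text
t 6.13 pos [0.4847 0.0332 0.1541] F [-0.5  0.9 -7. ] w -0.0
goal [0.4901 0.0339 0.1647] dworld [0.0054 0.0007 0.0106] dtool [-0.0008 -0.0112 -0.0039] drot_deg [ 1.12 -0.31 -0.03]
```

Call:
{"api": "send_rows", "payload": {"plan": [{"linear":[-0.0004,-0.005,-0.001],"delta_rot":[0.4,0,0],"fingers":0},{"linear":[0,-0.005,-0.001],"delta_rot":[0.4,0,0],"fingers":0},{"linear":[0,-0.005,-0.001],"delta_rot":[0.4,0,0],"fingers":0}]}}

```text
clock: 6.38
position: [0.4848, 0.0334, 0.1584]
ee_rot: [0.261, -0.651, 0.66, -0.269]
contact_force: [-5.4, 0.5, -7.8]
width: -0.0003
```

```bash
python3 -c "
from h import *
step(0,-.003,.02)"
```

```text
t 6.38 pos [0.4848 0.0334 0.1584] F [-5.4  0.5 -7.8] w -0.0003
goal [0.4901 0.0339 0.1647] dworld [0.0053 0.0005 0.0062] dtool [-0.0006 -0.0081 -0.0008] drot_deg [ 0.99 -0.36  0.03]
```

Call:
{"api": "send_rows", "payload": {"plan": [{"linear":[-0.0004,-0.005,-0.003],"delta_rot":[0.4,-0.1,0],"fingers":0},{"linear":[0,-0.005,-0.003],"delta_rot":[0.4,-0.1,0],"fingers":0},{"linear":[0,-0.005,-0.003],"delta_rot":[0.4,-0.1,0],"fingers":0}]}}

```text
clock: 6.63
position: [0.4826, 0.0332, 0.1668]
ee_rot: [0.266, -0.651, 0.658, -0.268]
contact_force: [-2.0, 0.2, -10.1]
width: -0.0
```

```bash
python3 - <<'E'
from h import *
step(0,-.003,.02)
im=manip.get_image("side")[:,:,::-1].copy();b=cv2.resize(im[150:230,250:350],None,fx=7,fy=7,interpolation=3)
cv2.imwrite("pics/s4.png",b)
E
```

```text
t 6.63 pos [0.4826 0.0332 0.1668] F [ -2.    0.2 -10.1] w -0.0
goal [0.4901 0.0339 0.1647] dworld [ 0.0075  0.0007 -0.0021] dtool [-0.0008 -0.0039  0.0068] drot_deg [0.58 0.09 0.01]
```

View pics/s4.png

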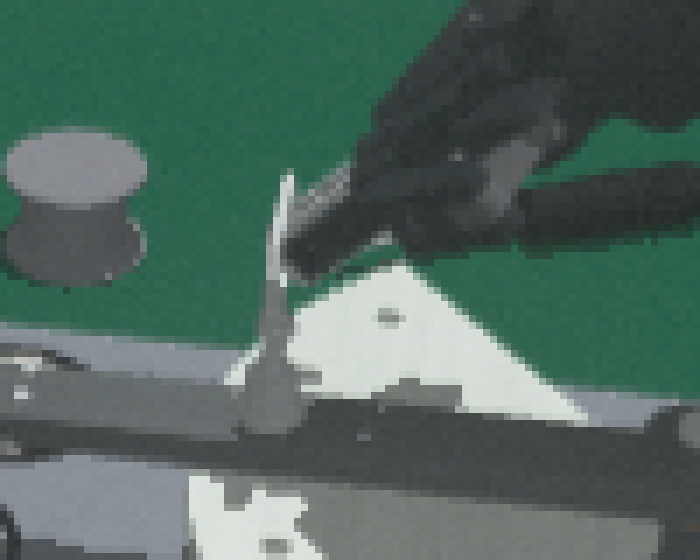

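Call:
{"api": "send_rows", "payload": {"plan": [{"linear":[0,-0.0022,0.0025],"delta_rot":[0.2,0,0],"fingers":0},{"linear":[0,-0.0022,0.0025],"delta_rot":[0.2,0,0],"fingers":0},{"linear":[0,-0.0022,0.0025],"delta_rot":[0.2,0,0],"fingers":0}]}}

```text
clock: 6.93
position: [0.4828, 0.0323, 0.1578]
ee_rot: [0.261, -0.653, 0.659, -0.267]
contact_force: [-7.1, 1.0, -6.8]
width: -0.0
```

```bash
python3 -c "
from h import *
step(0,-.003,.02)"
```

```text
t 6.93 pos [0.4828 0.0323 0.1578] F [-7.1  1.  -6.8] w -0.0
goal [0.4901 0.0339 0.1647] dworld [0.0072 0.0016 0.0068] dtool [-0.0016 -0.0099  0.0001] drot_deg [ 1.13 -0.18  0.2 ]
```

Call:
{"api": "send_rows", "payload": {"plan": [{"linear":[0,0.0035,0.0035],"delta_rot":[0,0,0],"fingers":0},{"linear":[0,0,0.004],"delta_rot":[0.3,0,0],"fingers":0},{"linear":[0,-0.003,0.004],"delta_rot":[0.3,0,0],"fingers":0},{"linear":[0,-0.003,0.003],"delta_rot":[0.3,0,0],"fingers":0}]}}

```text
clock: 7.27
position: [0.4905, 0.0317, 0.145]
ee_rot: [0.262, -0.652, 0.658, -0.27]
contact_force: [-10.3, 0.2, -0.7]
width: 0.0005
```

```bash
python3 -c "
from h import *
step(0,-.005,.002)"
```

```text
t 7.27 pos [0.4905 0.0317 0.145 ] F [-10.3   0.2  -0.7] w 0.0005
goal [0.4921 0.0339 0.1467] dworld [0.0016 0.0021 0.0017] dtool [-0.0022 -0.0023 -0.0001] drot_deg [ 0.77 -0.34  0.27]
```

Call:
{"api": "send_rows", "payload": {"plan": [{"linear":[-0.0015,-0.003,-0.003],"delta_rot":[0.2,-0.1,0.1],"fingers":0},{"linear":[-0.0012,-0.006,-0.0032],"delta_rot":[0.3,-0.1,0.1],"fingers":0},{"linear":[-0.0008,-0.006,-0.003],"delta_rot":[0.3,-0.1,0],"fingers":0}]}}

```text
clock: 7.52
position: [0.4888, 0.0337, 0.1548]
ee_rot: [0.261, -0.651, 0.661, -0.267]
contact_force: [-3.6, 0.2, -8.5]
width: 0.0003
```

```bash
python3 -c "
from h import *
step(0,-.003,.02)"
```

```text
t 7.52 pos [0.4888 0.0337 0.1548] F [-3.6  0.2 -8.5] w 0.0003
goal [0.4901 0.0339 0.1647] dworld [0.0012 0.0002 0.0099] dtool [-0.0002 -0.0078 -0.0063] drot_deg [ 1.13 -0.35 -0.09]
```

Call:
{"api": "send_rows", "payload": {"plan": [{"linear":[-0.0003,-0.0066,-0.0026],"delta_rot":[0.4,-0.1,0],"fingers":0},{"linear":[-0.0003,-0.0066,-0.0026],"delta_rot":[0.4,-0.1,0],"fingers":0},{"linear":[-0.0003,-0.0066,-0.0026],"delta_rot":[0.4,-0.1,0],"fingers":0}]}}

```text
clock: 7.77
position: [0.4889, 0.0337, 0.164]
ee_rot: [0.265, -0.651, 0.659, -0.267]
contact_force: [-2.7, 0.9, -10.2]
width: -0.0001
```

```bash
python3 - <<'E'
from h import *
step(0,-.003,.02)
im=manip.get_image("side")[:,:,::-1].copy();b=cv2.resize(im[150:230,250:350],None,fx=7,fy=7,interpolation=3)
cv2.imwrite("pics/s5.png",b)
E
```

```text
t 7.77 pos [0.4889 0.0337 0.164 ] F [ -2.7   0.9 -10.2] w -0.0001
goal [0.4901 0.0339 0.1647] dworld [0.0012 0.0002 0.0007] dtool [-0.0002 -0.0014  0.0003] drot_deg [ 0.8   0.15 -0.05]
```

View pics/s5.png

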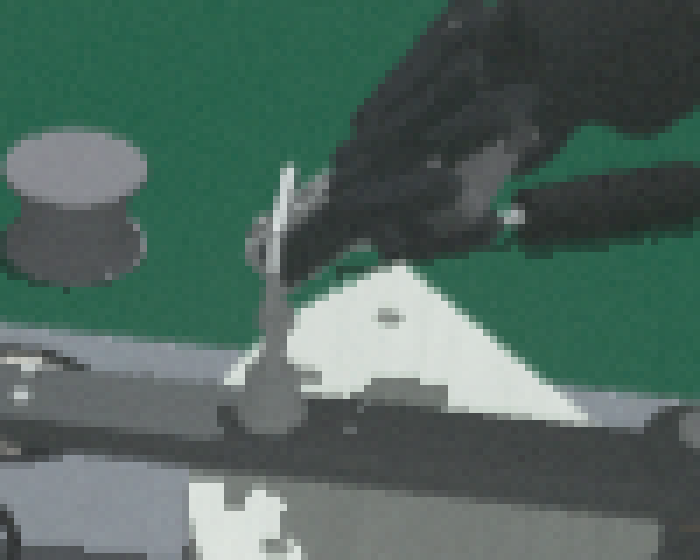

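Ring top is up from crop row 212 to 163, about 17 to 19 mm, so the pin is clear and below its stop. The fingertip is well through at (260,235). Starting the swing to the left.

Call:
{"api": "send_rows", "payload": {"plan": [{"linear":[-0.005,-0.0043,-0.0004],"delta_rot":[0.2,-1.7,-1.7],"fingers":0},{"linear":[-0.006,-0.0043,-0.0004],"delta_rot":[0.2,-1.9,-1.9],"fingers":0},{"linear":[-0.006,-0.0043,-0.0004],"delta_rot":[0.2,-1.9,-1.9],"fingers":0}]}}

```text
clock: 8.07
position: [0.4881, 0.0489, 0.1653]
ee_rot: [-0.279, 0.692, -0.618, 0.248]
contact_force: [-5.0, -1.7, -10.5]
width: -0.0
```

```bash
cat >> h.py <<'E'
def hook():
    s=manip.get_state();d=s['position'][:2]-S0[:2];a=np.arctan2(d[1],d[0])-S0[2]
    q=s['ee_rot'];z=R.from_quat([q[1],q[2],q[3],q[0]]).as_matrix()[:,2]
    print("r",round(np.hypot(*d),4),"pos ang",round(a,4),"tool yaw",round(np.arctan2(z[1],z[0])-S0[2],4))
    step(a,-.003,.02)
E
python3 -c "
from h import *
hook()"
```

```text
r 0.1271 pos ang 0.118 tool yaw 0.1268
t 8.07 pos [0.4881 0.0489 0.1653] F [ -5.   -1.7 -10.5] w -0.0
goal [0.4894 0.049  0.1647] dworld [ 0.0012  0.0001 -0.0006] dtool [ 0.     -0.0005  0.0013] drot_deg [1.24 0.35 0.23]
```

Call:
{"api": "send_rows", "payload": {"plan": [{"linear":[-0.006,-0.0042,-0.0001],"delta_rot":[0.4,-1.8,-1.8],"fingers":0},{"linear":[-0.006,-0.0042,-0.0001],"delta_rot":[0.4,-1.8,-1.8],"fingers":0},{"linear":[-0.006,-0.0042,-0.0001],"delta_rot":[0.4,-1.8,-1.8],"fingers":0},{"linear":[-0.003,-0.0042,-0.0001],"delta_rot":[0.4,-1,-1],"fingers":0}]}}

```text
clock: 8.4
position: [0.4834, 0.0728, 0.1647]
ee_rot: [-0.299, 0.742, -0.557, 0.224]
contact_force: [-8.1, -3.4, -10.3]
width: 0.0002
```

```bash
python3 - <<'E'
from h import *
hook()
for n in("top","side"):
    im=manip.get_image(n)[:,:,::-1];cv2.imwrite(f"pics/{n}6.png",im)
E
python3 - <<'E'
import cv2,numpy as np
a=cv2.imread("pics/top6.png")[155:270,200:330];b=cv2.imread("pics/side6.png")[150:260,220:350]
cv2.imwrite("pics/c6.png",np.hstack([cv2.resize(a,(400,354),interpolation=3),cv2.resize(b,(400,354),interpolation=3)]))
E
```

```text
r 0.1272 pos ang 0.3101 tool yaw 0.2976
t 8.4 pos [0.4834 0.0728 0.1647] F [ -8.1  -3.4 -10.3] w 0.0002
goal [0.4844 0.0731 0.1647] dworld [ 0.0011  0.0003 -0.    ] dtool [-0.     -0.0008  0.0008] drot_deg [ 1.13 -0.5  -0.63]
```

View pics/c6.png

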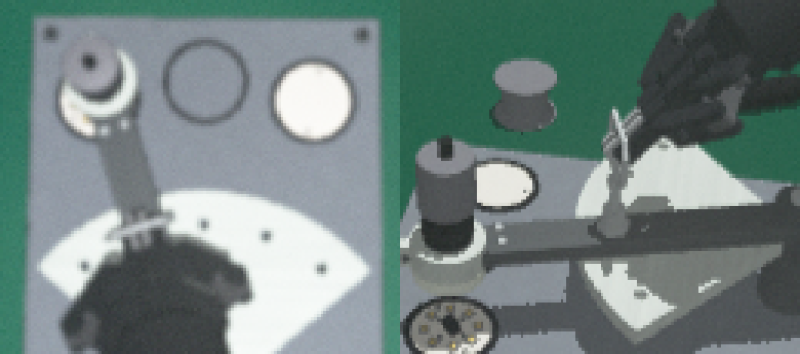

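Arm is between the holes and nearly at the LED pocket. I'll measure the arm angle from the clamp rivets (top px ~237,195) and the ring centre (~245,228).

```bash
cat >> h.py <<'E'
def unproj(u,z):
    f=lambda p:(proj("top",[[p[0],p[1],z]])-u).ravel()
    p=least_squares(f,[.5,.05]).x-S0[:2];return np.hypot(*p),np.arctan2(p[1],p[0])-S0[2]
E
python3 - <<'E'
from h import *
for u,z in(((265.4,191.6),.09),((236.5,195.2),.09),((245.0,227.5),.169)): print(np.round(unproj(np.array(u),z),4))
# rivets automatically: brightest blobs on the dark bar
a=cv2.imread("pics/top0.png",0);b=cv2.imread("pics/top6.png",0)
for im,(x0,x1,y0,y1) in((a,(258,274,187,197)),(b,(229,245,190,201))): print(im[y0:y1,x0:x1])
E
```

```text
[0.2229 0.0035]
[0.2245 0.3079]
[0.1422 0.2975]
[[101 103 122 144 164 184 200 206 204 206 200 187 167 148 135 129]
 [101  96 112 118 130 136 143 151 151 149 147 138 127 123 121 132]
 [ 92  97 107 118 124 125 118 118 118 118 125 124 122 121 123 138]
 [ 85  90 113 136 148 150 132 119 117 120 137 149 145 134 126 131]
 [ 85  91 119 152 180 183 151 126 117 128 155 181 181 146 125 116]
 [100  91 120 157 186 185 154 124 117 129 158 191 186 148 120 109]
 [111  95 116 141 163 161 141 118 116 123 147 165 157 136 125 117]
 [117 101 112 121 129 132 122 115 118 120 123 132 129 123 124 136]
 [116 100 110 118 120 117 117 120 118 120 117 119 122 118 129 142]
 [118 102 110 118 120 118 119 120 118 121 121 119 115 119 127 141]]
[[234 234 235 233 236 236 235 233 229 213 180 146 121  99  96  96]
 [220 228 231 232 233 228 223 210 193 169 142 119 109  99  88  99]
 [181 194 201 200 200 196 176 156 144 126 121 119 114 100  88 100]
 [155 143 144 146 147 140 127 121 117 119 136 141 127 112 103 114]
 [167 137 117 114 117 112 115 111 112 132 167 172 152 121 115 124]
 [212 170 126 122 131 137 124 111 115 133 174 187 161 126 110 121]
 [236 188 143 142 170 170 144 119 112 129 153 170 145 122 107 116]
 [238 199 149 161 194 190 152 122 115 114 126 131 124 115 111 111]
 [209 173 142 150 176 168 142 118 111 113 116 117 114 113 115 111]
 [142 131 118 126 135 132 123 115 111 112 115 115 113 113 115 113]
 [112 106 106 111 112 118 113 111 112 115 111 115 114 118 115 114]]
```

Call:
{"api": "send_rows", "payload": {"plan": [{"linear":[-0.004,-0.0043,-0.0002],"delta_rot":[0.4,-1.4,-1.4],"fingers":0},{"linear":[-0.001,-0.0043,-0.0002],"delta_rot":[0.3,-0.6,-0.6],"fingers":0}]}}

```text
clock: 8.67
position: [0.481, 0.0797, 0.1645]
ee_rot: [-0.305, 0.757, -0.537, 0.215]
contact_force: [-8.6, -5.8, -10.2]
width: -0.0001
```

```bash
cat >> h.py <<'E'
def rivet():
    im=cv2.cvtColor(manip.get_image("top"),cv2.COLOR_RGB2GRAY);best=None
    # predict rivet pixels for arm angle phi, score by local brightness contrast
    T=cv2.cvtColor(cv2.imread("pics/top0.png"),cv2.COLOR_BGR2GRAY)
    h=np.array([unp(u,.09) for u in((262.5,191.6),(269.5,191.6))])
    g=cv2.GaussianBlur(im,(0,0),.8).astype(np.float32)-cv2.GaussianBlur(im,(0,0),3).astype(np.float32)
    ph=np.arange(.2,.45,.002);sc=[]
    for f in ph:
        c,s=np.cos(f),np.sin(f);P=[[S0[0]+c*x-s*y,S0[1]+s*x+c*y,.09] for x,y in h]
        u=proj("top",P).astype(np.float32);sc.append(cv2.remap(g,u[:,:1],u[:,1:],1).min())
    i=int(np.argmax(sc));print("rivet arm angle",round(ph[i],3),"score",round(float(sc[i]),1))
def unp(u,z):
    return least_squares(lambda p:(proj("top",[[p[0],p[1],z]])-u).ravel(),[.5,.05]).x-S0[:2]
E
python3 -c "
from h import *
hook();rivet()"
```

```text
r 0.1272 pos ang 0.3672 tool yaw 0.3514
t 8.67 pos [0.481  0.0797 0.1645] F [ -8.6  -5.8 -10.2] w -0.0001
goal [0.4821 0.0801 0.1647] dworld [0.001  0.0004 0.0002] dtool [-0.     -0.0009  0.0006] drot_deg [ 1.18 -0.64 -0.79]
rivet arm angle 0.366 score 18.0
```

Call:
{"api": "send_rows", "payload": {"plan": [{"linear":[0.002,-0.0043,-0.0002],"delta_rot":[0.4,0,0],"fingers":0},{"linear":[0.0008,-0.0043,-0.0002],"delta_rot":[0.3,0,0],"fingers":0}]}}

```text
clock: 8.88
position: [0.481, 0.0797, 0.1643]
ee_rot: [-0.305, 0.758, -0.535, 0.214]
contact_force: [-9.1, -4.2, -9.5]
width: 0.0001
```

```bash
python3 -c "
from h import *
hook();rivet()"
```

```text
r 0.1272 pos ang 0.3673 tool yaw 0.3569
t 8.88 pos [0.481  0.0797 0.1643] F [-9.1 -4.2 -9.5] w 0.0001
goal [0.4821 0.0801 0.1647] dworld [0.001  0.0004 0.0004] dtool [-0.     -0.001   0.0005] drot_deg [ 1.22 -0.42 -0.58]
rivet arm angle 0.366 score 20.0
```

Call:
{"api": "send_rows", "payload": {"plan": [{"linear":[0.0022,-0.0043,-0.0002],"delta_rot":[0.4,0,0],"fingers":0},{"linear":[0.0015,-0.0043,-0.0002],"delta_rot":[0.3,0,0],"fingers":0}]}}

```text
clock: 9.1
position: [0.4812, 0.0794, 0.1643]
ee_rot: [-0.306, 0.76, -0.533, 0.213]
contact_force: [-9.8, -4.1, -10.4]
width: -0.0004
```

```bash
python3 -c "
from h import *
hook();rivet()"
```

```text
r 0.1272 pos ang 0.3645 tool yaw 0.3632
t 9.1 pos [0.4812 0.0794 0.1643] F [ -9.8  -4.1 -10.4] w -0.0004
goal [0.4822 0.0798 0.1647] dworld [0.001  0.0004 0.0004] dtool [-0.     -0.0011  0.0005] drot_deg [ 1.24 -0.05 -0.23]
rivet arm angle 0.366 score 24.8
```

Call:
{"api": "send_rows", "payload": {"plan": [{"linear":[0.0035,-0.0043,-0.0002],"delta_rot":[0.4,0.4,0.4],"fingers":0},{"linear":[0.002,-0.0043,-0.0002],"delta_rot":[0.3,0.4,0.4],"fingers":0}]}}

```text
clock: 9.32
position: [0.4818, 0.0775, 0.1641]
ee_rot: [-0.304, 0.756, -0.538, 0.215]
contact_force: [-10.2, -3.6, -10.5]
width: 0.0004
```

```bash
python3 -c "
from h import *
hook();rivet()"
```

```text
r 0.1272 pos ang 0.3487 tool yaw 0.3502
t 9.32 pos [0.4818 0.0775 0.1641] F [-10.2  -3.6 -10.5] w 0.0004
goal [0.4829 0.0778 0.1647] dworld [0.0011 0.0004 0.0006] dtool [-0.     -0.0012  0.0004] drot_deg [ 1.28  0.06 -0.18]
rivet arm angle 0.354 score 31.2
```

Call:
{"api": "send_rows", "payload": {"plan": [{"linear":[0.0002,0.001,0.001],"delta_rot":[0.2,0,0],"fingers":0},{"linear":[0.0002,0.001,0.001],"delta_rot":[0.2,0,0],"fingers":0},{"linear":[0,0.001,0.001],"delta_rot":[0.2,0,0],"fingers":0}]}}

```text
clock: 9.62
position: [0.4794, 0.0775, 0.1568]
ee_rot: [-0.306, 0.757, -0.535, 0.216]
contact_force: [-1.0, -1.1, -7.5]
width: -0.0
```

```bash
python3 -c "
from h import *
hook();rivet()"
```

```text
r 0.1249 pos ang 0.3552 tool yaw 0.352
t 9.62 pos [0.4794 0.0775 0.1568] F [-1.  -1.1 -7.5] w -0.0
goal [0.4826 0.0786 0.1647] dworld [0.0032 0.0011 0.0079] dtool [-0.     -0.0079 -0.0033] drot_deg [ 0.95 -0.13 -0.12]
rivet arm angle 0.354 score 26.0
```

Force is down to 7.5 N, so the pin is entering the hole. Continuing to lower.

Call:
{"api": "send_rows", "payload": {"plan": [{"linear":[0.0002,0.001,0.002],"delta_rot":[0.2,0,0],"fingers":0},{"linear":[0.0002,0.001,0.002],"delta_rot":[0.2,0,0],"fingers":0},{"linear":[0,0.0015,0.002],"delta_rot":[0.2,0,0],"fingers":0},{"linear":[0,0.0015,0.002],"delta_rot":[0.2,0,0],"fingers":0}]}}

```text
clock: 10.0
position: [0.4809, 0.0778, 0.1463]
ee_rot: [-0.311, 0.756, -0.531, 0.221]
contact_force: [-1.9, -0.9, -0.4]
width: 0.0003
```

```bash
python3 - <<'E'
from h import *
hook();rivet()
im=manip.get_image("side")[:,:,::-1].copy();b=cv2.resize(im[150:240,220:350],None,fx=6,fy=6,interpolation=3)
for p in (proj("side",w(S0,[pol(.14,20,.1525),pol(.14,20,.105)]))-[220,150])*6+2.5: cv2.circle(b,tuple(int(v) for v in p),3,(0,0,255),-1)
cv2.imwrite("pics/s7.png",b)
E
```

```text
r 0.1265 pos ang 0.3538 tool yaw 0.3523
t 10.0 pos [0.4809 0.0778 0.1463] F [-1.9 -0.9 -0.4] w 0.0003
goal [0.4827 0.0785 0.1647] dworld [0.0018 0.0006 0.0184] dtool [ 0.0001 -0.0143 -0.0117] drot_deg [ 0.15 -0.06  0.26]
rivet arm angle 0.354 score 26.9
```

View pics/s7.png

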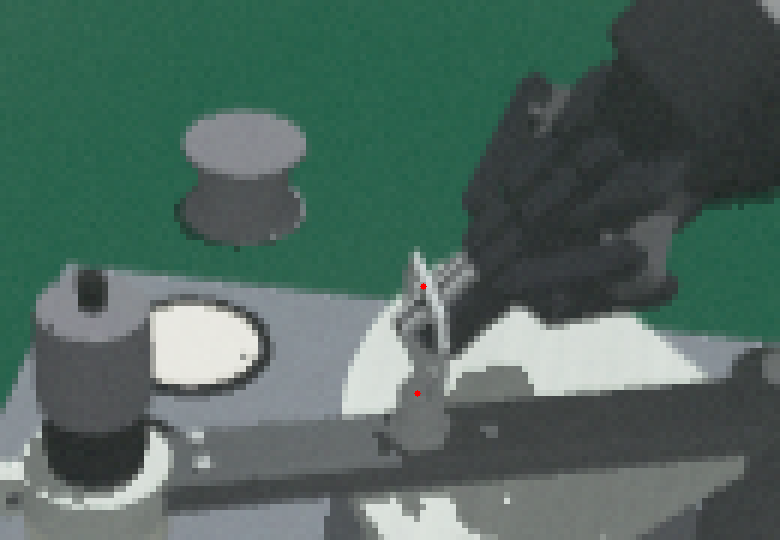

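The pin is home: the ring bar passes through the predicted home point at (423,286) and the contact force is about zero. Backing the fingertip out.

Call:
{"api": "send_rows", "payload": {"plan": [{"linear":[0,0.004,-0.004],"delta_rot":[0,0,0],"fingers":0},{"linear":[0,0.004,-0.004],"delta_rot":[0,0,0],"fingers":0},{"linear":[0,0.004,-0.004],"delta_rot":[0,0,0],"fingers":0},{"linear":[0,0.004,-0.004],"delta_rot":[0,0,0],"fingers":0}]}}

```text
clock: 10.43
position: [0.4645, 0.07, 0.1518]
ee_rot: [-0.315, 0.755, -0.528, 0.225]
contact_force: [0.4, 1.0, 0.5]
width: 0.0
```

```bash
python3 -c "
from h import *
hook();rivet()"
```

```text
r 0.1084 pos ang 0.3364 tool yaw 0.3527
t 10.43 pos [0.4645 0.07   0.1518] F [0.4 1.  0.5] w 0.0
goal [0.4834 0.0764 0.1647] dworld [0.0189 0.0063 0.0129] dtool [ 0.0005 -0.0231  0.0052] drot_deg [-0.59  0.66  1.18]
rivet arm angle 0.354 score 26.0
```

Call:
{"api": "send_rows", "payload": {"plan": [{"linear":[0,0.005,-0.006],"delta_rot":[0,0,0],"fingers":0},{"linear":[0,0.005,-0.008],"delta_rot":[0,0,0],"fingers":0},{"linear":[0,0.004,-0.012],"delta_rot":[0,0,0],"fingers":0},{"linear":[0,0,-0.02],"delta_rot":[0,0,0],"fingers":0},{"linear":[0,-0.008,-0.02],"delta_rot":[0,0,0],"fingers":0},{"linear":[0,-0.015,-0.02],"delta_rot":[0,0,0],"fingers":0},{"linear":[0,-0.015,-0.02],"delta_rot":[0,0,0],"fingers":0},{"linear":[0,-0.015,-0.02],"delta_rot":[0,0,0],"fingers":0},{"linear":[0,0,0],"delta_rot":[0,0,0],"fingers":0},{"linear":[0,0,0],"delta_rot":[0,0,0],"fingers":0}]}}

```text
clock: 11.32
position: [0.398, 0.047, 0.2737]
ee_rot: [-0.313, 0.755, -0.531, 0.226]
contact_force: [-0.6, 0.6, 0.3]
width: -0.0002
```

```bash
python3 - <<'E'
from h import *
hook();rivet()
a=manip.get_image("top")[145:270,190:330,::-1];im=manip.get_image("side")[:,:,::-1];b=im[150:270,215:350]
b=cv2.resize(b,(400,356),interpolation=3);k=400/135
for p in (proj("side",w(S0,[pol(.14,20,.1525),pol(.14,20,.105)]))-[215,150]+.5)*k: cv2.circle(b,tuple(int(v) for v in p),2,(0,0,255),-1)
cv2.imwrite("pics/c8.png",np.hstack([cv2.resize(a,(400,356),interpolation=3),b]))
E
```

```text
r 0.038 pos ang 0.3208 tool yaw 0.3439
t 11.32 pos [0.398  0.047  0.2737] F [-0.6  0.6  0.3] w -0.0002
goal [0.484  0.0745 0.1647] dworld [ 0.086   0.0275 -0.109 ] dtool [0.0019 0.0142 0.1408] drot_deg [-0.4   0.94  1.66]
rivet arm angle 0.354 score 25.1
```

View pics/c8.png

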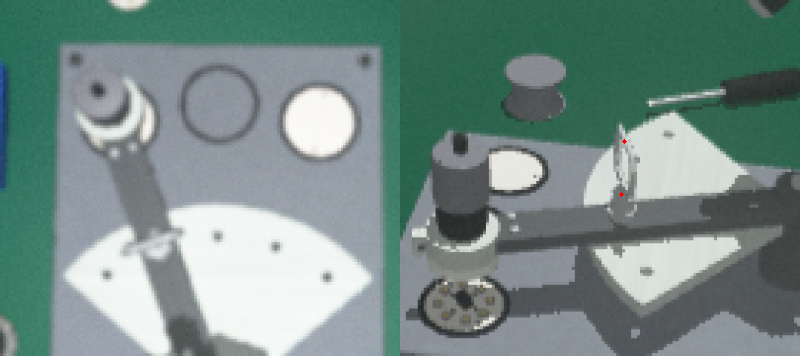

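The robot is clear. The ring is at its home height, with the bar on the mark at (624,141). The arm covers the +20° hole and the other four are visible. The boards, reel and screwdriver look undisturbed. Handing in.

```bash
python3 -c "
from rig import manip
print(manip.sign_off())"
```

```text
the job is handed in; nothing more can be done
None
```

The camera arm is now locked one hole to the left, over the pocket holding the LED board, and the job is handed in. I lifted the pin with the closed fingertips through the pull ring (no pinching), swung the arm, let the pin drop, and backed off clear.

- **Position:** The last measured arm angle was 0.354 rad against a nominal 0.349, which is within the pin's play. In the final picture the arm covers the +20° hole and the other four are open.
- **Pin home:** The ring is back at its home height in the side picture, and the force fell to about zero while the fingertip was still inside the ring. I did not try to swing the arm against the pin to confirm the lock.
- **Surroundings:** The reel, screwdriver and both boards look undisturbed in the final pictures. The jar and parts tray are mostly outside those crops, so I did not check them at the end. The gripper kept clear of the camera.
- **Time and force:** The last clock reading before hand-in was 11.3 s. The largest readings at the ring were about 10 N upward and 10 N sideways.

**What did not go smoothly:**
- **First lift:** The fingertip was too shallow, so I let the pin back down in the middle hole, hooked deeper and lifted again. While going deeper it pushed on the ring at about 10 N.
- **Swing:** It overshot by about 0.017 rad and was brought back before the pin was released.

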